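Swap the wall clock's spent cells for the charged ones

ROBOT

A 6-joint arm with a two-finger parallel gripper is mounted at the origin on a cart in front of the work surface, level with it; the furniture and walls round the work are solid. World frame = base frame: x ahead of the robot, y to its left, z up, the work surface at z = 0. Lengths are in m, angles in degrees, forces in N, time in s.
With the tool pointing down it reaches from about 0.375 to 0.925 m from the base axis. Payload 5.7 kg.
Tool frame: the origin (TCP) lies midway between the tips of the shut fingers; the grasp point (between the pads) lies 19 mm behind it; z points along the fingers, y is the line along which they close (so a half turn about z gives the same grasp; the last joint's range is limited). The gripper opens to 88 mm and grips with 3 to 60 N. Pads are 20 mm wide; open, the fingers measure 115 mm over their backs; the gripper's body (75 mm by 178 mm) begins 61 mm behind the grasp point.
Start: joints at [-74.719, 20.558, 86.54, -0, 72.909, -6.595], TCP at [0.224, -0.557, 0.223] pointing down, gripper open.
Joint ranges: [-170.27, 170.27], [-57.76, 135], [12.27, 136.19], [-55.21, 235.2], [11.17, 155.16], [-170.74, 170.74]. Speed limits (degrees/s): [136.94, 136.94, 180, 180, 180, 180].

INTERFACE

Orientations are given as [roll, pitch, yaw] about the fixed x, y, z axes, in that order (R = Rz(yaw) Ry(pitch) Rx(roll)).
In Python, from cell import ctrl gives the robot as it stands. The module is installed in compiled form; this text tells all that it offers.
- The arm moves only by the tool arm_command, never from a script. Its argument "commands" is one flat list of numbers, 5 for each row, row after row: the opening, from 0 (shut) to 1 (fully open), then the shift along the tool's x, y, z in cm, then the turn about the tool's z in rad. A call has 1 to 10 rows; each row is the pose to reach, as a shift and turn from the pose commanded when the call began, along the tool's axes at that moment; what a row does not reach only later rows make up. A row lasts 1/8 s, in which the tool goes at most 62.5 mm and 10.7 degrees, less where a joint would pass 70% of its speed; a pose out of reach is approached as far as the arm can. A call with a gripper value outside its range is refused whole. The fingers move at their own pace and stop on an object; "squeeze" is the grip in N (left out, the last holds). Time passes only in rows, so rows that repeat a pose let the fingers close. It gives the time, the measured TCP pose, the force, the opening and the grip force at its end, in the units of the state.
- ctrl.get_state(): the state, without advancing time (a new reading comes with each control period).
- ctrl.read_camera(name): name is "scene" or "top"; returns the picture (420x560x3 uint8, red, green, blue); there is no depth.
- ctrl.get_calibration(name): a dict with "fx", "fy", "cx", "cy" (pixels), "k1" (the pictures are not rectified: a ray, as slopes to the right and down, at radius r is drawn at 1 + k1 r^2 times it, then the intrinsics apply), "position" and "attitude" of the camera in the world. Camera axes: x right, y down, z forward; pixel columns grow to the right and rows downward; lengths in m; the calibration is good to about 2 mm. A picture is of the moment at which its call begins. get_calibration takes no time and is no camera call.
- ctrl.hand_in(): hands the job in; it is judged then, once.
The state is a dict: "time": time; "joint_positions": joint angles; "qvel": joint speeds; "tau": joint torques, N m; "position": TCP position; "ee_rot": TCP orientation; "contact_force": force on the tool from outside, world axes, zero at the start; "moment": the same for the moment, N m; "finger_gap": opening from 0.0 (shut) to 1.0 (fully open); "grip_force": force on a finger pad.
Only numpy, scipy, OpenCV 4.12 (cv2) and the standard library are available. Lean on these libraries where they do the work, as an engineer would, in place of code of your own. Each camera call takes 0.05 s, during which the arm holds its last target. There are 200 camera calls.

TASK

The wall clock lying on its face has two spent cells in its back, and the two cells in the charger are charged. Flip the charger's clear cover right back so that it stays open, then change the cells over: both charged ones into the clock, both spent ones into the charger to charge, each lying fully down in a bay with its copper end toward the clock's metal hanger or the charger's hinge. All four bays are full, so set a cell down on a clear bit of desk on the way; leave the coffee glass and the sticky notes where they are.

Things in the scene. Friction and masses are not known exactly. Their poses are not given: they have to be found in the camera images.
- charged_a: AA cell, 14 mm thick, 50 mm long, 23 g; does not roll; all four look alike. Origin: middle of its underside, y along the cell, z up; the copper-coloured (+) end is at +y, the black end at -y. Bay clips cover its ends; its middle 34 mm is free for fingers on both sides. This one starts in a bay of the charger (charged).
- charged_b: AA cell, 14 mm thick, 50 mm long, 23 g; does not roll; all four look alike. Origin: middle of its underside, y along the cell, z up; the copper-coloured (+) end is at +y, the black end at -y. Bay clips cover its ends; its middle 34 mm is free for fingers on both sides. This one starts in the other bay of the charger (charged).
- spent_a: AA cell, 14 mm thick, 50 mm long, 23 g; does not roll; all four look alike. Origin: middle of its underside, y along the cell, z up; the copper-coloured (+) end is at +y, the black end at -y. Bay clips cover its ends; its middle 34 mm is free for fingers on both sides. This one starts in a bay of the clock (spent).
- spent_b: AA cell, 14 mm thick, 50 mm long, 23 g; does not roll; all four look alike. Origin: middle of its underside, y along the cell, z up; the copper-coloured (+) end is at +y, the black end at -y. Bay clips cover its ends; its middle 34 mm is free for fingers on both sides. This one starts in the other bay of the clock (spent).
- charger: White charger, 96 (x) by 124 mm, fixed. Origin: centre of its underside; x points to the hinge and the housing behind it (27 mm high, ears 36). Bays lie along x, centres at x = -12, y = +25 and -25 mm, floor 14 mm above the desk. End walls (55 mm apart at the floor) and clips (17) lean out to lead the cell in. A seated cell's origin is at the centre of the bay floor, copper end toward +x.
- cover (a joint): Hinge of the charger's clear cover: 0 closed (start), 1.57 upright, 2.6 rad right back at its stop. Axis along the charger's y, at its x = +27, z = 32 mm; the front edge rises and swings to +x. 60 g, turns freely: falls shut before vertical, falls back beyond it. The pane reaches 73 mm from the hinge, with a 12 mm skirt.
- cover_tab (a point): White pull tab on the cover's front edge: its grip point, 90 mm from the hinge axis, at the start 32 mm above the desk with nothing beneath. The tab is 22 mm wide (along the charger's y), 5 mm thick and stands out 28 mm beyond the pane (73 to 101 mm from the axis). Pinched by its sides from above, it turns between the fingertips as the cover swings.
- clock: Wall clock on its face, fixed, 260 mm across, wooden rim 33 mm high. Origin: centre of its underside; x points to the toothed metal hanger. Bays lie along x, centres at x = -16, y = +52 and -52 mm, floor 30 mm above the desk, as in the charger. Between them a block 34 mm wide (y), 48 mm high. A seated cell's origin is at the centre of the bay floor, copper end toward +x.
- coffee_glass: Bystander: glass of coffee, 78 mm across, 88 mm high. Origin: centre of its underside.
- notes_pad: Bystander: light pad of sticky notes, 66 x 66 x 13 mm. Origin: centre of its underside.

How it is judged (in metres and radians):
On the way, in this order (a step that is already met when the one before it is completed fails the run):
1. the charger's cover is swung past vertical (value of joint cover above 1.75 rad), for 0.2 s.
2. one charged cell lies in a bay of the clock, the right way round (((x of charged_a in the frame of clock between -0.024 and -0.008 m and y of charged_a in the frame of clock between 0.044 and 0.06 m and z of charged_a in the frame of clock between 0.026 and 0.034 m and y of clock in the frame of charged_a above 0.003 m and angle between charged_a's own z axis and vertical below 0.12 rad) or (x of charged_a in the frame of clock between -0.024 and -0.008 m and y of charged_a in the frame of clock between -0.06 and -0.044 m and z of charged_a in the frame of clock between 0.026 and 0.034 m and y of clock in the frame of charged_a above 0.003 m and angle between charged_a's own z axis and vertical below 0.12 rad) or (x of charged_b in the frame of clock between -0.024 and -0.008 m and y of charged_b in the frame of clock between 0.044 and 0.06 m and z of charged_b in the frame of clock between 0.026 and 0.034 m and y of clock in the frame of charged_b above 0.003 m and angle between charged_b's own z axis and vertical below 0.12 rad) or (x of charged_b in the frame of clock between -0.024 and -0.008 m and y of charged_b in the frame of clock between -0.06 and -0.044 m and z of charged_b in the frame of clock between 0.026 and 0.034 m and y of clock in the frame of charged_b above 0.003 m and angle between charged_b's own z axis and vertical below 0.12 rad))), for 0.2 s.
3. both charged cells lie in the clock ((((x of charged_a in the frame of clock between -0.024 and -0.008 m and y of charged_a in the frame of clock between 0.044 and 0.06 m and z of charged_a in the frame of clock between 0.026 and 0.034 m and y of clock in the frame of charged_a above 0.003 m and angle between charged_a's own z axis and vertical below 0.12 rad) and (x of charged_b in the frame of clock between -0.024 and -0.008 m and y of charged_b in the frame of clock between -0.06 and -0.044 m and z of charged_b in the frame of clock between 0.026 and 0.034 m and y of clock in the frame of charged_b above 0.003 m and angle between charged_b's own z axis and vertical below 0.12 rad)) or ((x of charged_a in the frame of clock between -0.024 and -0.008 m and y of charged_a in the frame of clock between -0.06 and -0.044 m and z of charged_a in the frame of clock between 0.026 and 0.034 m and y of clock in the frame of charged_a above 0.003 m and angle between charged_a's own z axis and vertical below 0.12 rad) and (x of charged_b in the frame of clock between -0.024 and -0.008 m and y of charged_b in the frame of clock between 0.044 and 0.06 m and z of charged_b in the frame of clock between 0.026 and 0.034 m and y of clock in the frame of charged_b above 0.003 m and angle between charged_b's own z axis and vertical below 0.12 rad)))), for 0.2 s.
At the end, for the whole second after the job is handed in: Charged cells in the clock bays, spent cells in the charger bays (either bay each): within 8 mm of the bay centre, 4 mm of seated height, level within 0.12 rad, copper end toward hanger or hinge; cover beyond 1.75 rad; cells released and at rest ((((x of charged_a in the frame of clock between -0.024 and -0.008 m and y of charged_a in the frame of clock between 0.044 and 0.06 m and z of charged_a in the frame of clock between 0.026 and 0.034 m and y of clock in the frame of charged_a above 0.003 m and angle between charged_a's own z axis and vertical below 0.12 rad) and (x of charged_b in the frame of clock between -0.024 and -0.008 m and y of charged_b in the frame of clock between -0.06 and -0.044 m and z of charged_b in the frame of clock between 0.026 and 0.034 m and y of clock in the frame of charged_b above 0.003 m and angle between charged_b's own z axis and vertical below 0.12 rad)) or ((x of charged_a in the frame of clock between -0.024 and -0.008 m and y of charged_a in the frame of clock between -0.06 and -0.044 m and z of charged_a in the frame of clock between 0.026 and 0.034 m and y of clock in the frame of charged_a above 0.003 m and angle between charged_a's own z axis and vertical below 0.12 rad) and (x of charged_b in the frame of clock between -0.024 and -0.008 m and y of charged_b in the frame of clock between 0.044 and 0.06 m and z of charged_b in the frame of clock between 0.026 and 0.034 m and y of clock in the frame of charged_b above 0.003 m and angle between charged_b's own z axis and vertical below 0.12 rad))) and (((x of spent_a in the frame of charger between -0.02 and -0.004 m and y of spent_a in the frame of charger between 0.017 and 0.033 m and z of spent_a in the frame of charger between 0.01 and 0.018 m and y of charger in the frame of spent_a above 0.003 m and angle between spent_a's own z axis and vertical below 0.12 rad) and (x of spent_b in the frame of charger between -0.02 and -0.004 m and y of spent_b in the frame of charger between -0.033 and -0.017 m and z of spent_b in the frame of charger between 0.01 and 0.018 m and y of charger in the frame of spent_b above 0.003 m and angle between spent_b's own z axis and vertical below 0.12 rad)) or ((x of spent_a in the frame of charger between -0.02 and -0.004 m and y of spent_a in the frame of charger between -0.033 and -0.017 m and z of spent_a in the frame of charger between 0.01 and 0.018 m and y of charger in the frame of spent_a above 0.003 m and angle between spent_a's own z axis and vertical below 0.12 rad) and (x of spent_b in the frame of charger between -0.02 and -0.004 m and y of spent_b in the frame of charger between 0.017 and 0.033 m and z of spent_b in the frame of charger between 0.01 and 0.018 m and y of charger in the frame of spent_b above 0.003 m and angle between spent_b's own z axis and vertical below 0.12 rad))) and value of joint cover above 1.75 rad and linear speed of each of charged_a, charged_b, spent_a, spent_b below 0.02 m/s); the robot touches nothing.
It fails at once if the coffee glass is moved more than 20 mm or tipped (distance of coffee_glass from where it was at the start of the episode above 0.02 m or angle between coffee_glass's own z axis and vertical above 0.2 rad).
It fails at once if the sticky notes are moved more than 20 mm (distance of notes_pad from where it was at the start of the episode above 0.02 m).
It also fails if it takes over 115 s, if anything falls off the work surface, if the arm or the gripper's body presses on something with over 40 N, if the wrist force passes 120 N, or if a joint passes its speed limit or range.

## Working session

There is one attempt and no reset: what is moved stays moved. The work goes in short steps, Python scripts to look and compute and a tool call to move; the robot and the scene stay as the last step left them, time stands still between calls to the robot, and variables do not carry over. Pictures are saved under pics/ and viewed, at most 14 in all, crops included, and the job is handed in when it is done.

Besides the shell and the picture viewer there is one more tool, called after "Request:" as name(argument=value, ...), one argument or row to a line, values as JSON. arm_command: Moves the arm, as the interface text tells. Its arguments: {"type":"object","properties":{"commands":{"type":"array","items":{"type":"number"}},"squeeze":{"type":"number"}},"required":["commands"]}

```bash
mkdir -p pics; python3 - <<'E'
from cell import ctrl
import cv2
for n in("scene","top"):
    cv2.imwrite(f"pics/{n}0.png",ctrl.read_camera(n)[:,:,::-1]); print(ctrl.get_calibration(n))
print(ctrl.get_state())
E
```

```text
{'fx': 487.18389213794495, 'fy': 487.18389213794495, 'cx': 282.05133411372213, 'cy': 212.31916801259956, 'k1': 0.022656629991701413, 'position': array([ 0.82755885, -0.84605436,  0.70724543]), 'attitude': array([-127.47198057,    0.82652348,   14.11910903])}
{'fx': 445.8161429131254, 'fy': 445.8161429131254, 'cx': 283.6951680418057, 'cy': 211.21349434358072, 'k1': -0.05734649302338584, 'position': array([0.52295332, 0.00245889, 1.14296451]), 'attitude': array([-175.04849503,    0.37273155,  -89.49032917])}
{'time': 0.1, 'joint_positions': array([-7.47205158e+01,  2.05953212e+01,  8.65923739e+01,  2.42784052e-04,
        7.29106116e+01, -6.59439588e+00]), 'qvel': array([-0.04201874, -0.07268577, -0.18633268, -0.07816259, -0.02901766,
       -0.04088698]), 'tau': array([ 4.69128354e-04, -5.16355383e+01, -2.71406400e+01,  6.75188424e-02,
        2.75952596e-02, -3.22090864e-05]), 'position': array([ 0.22336779, -0.55618681,  0.22188069]), 'ee_rot': array([-1.79902370e+02, -1.15199483e-02,  2.18737988e+01]), 'contact_force': array([ 0.35411831, -0.10793883,  0.26629737]), 'moment': array([ 0.04667572, -0.01647968,  0.03081032]), 'grip_force': 0.0, 'finger_gap': 1.0019117629588739}
```

View pics/top0.png

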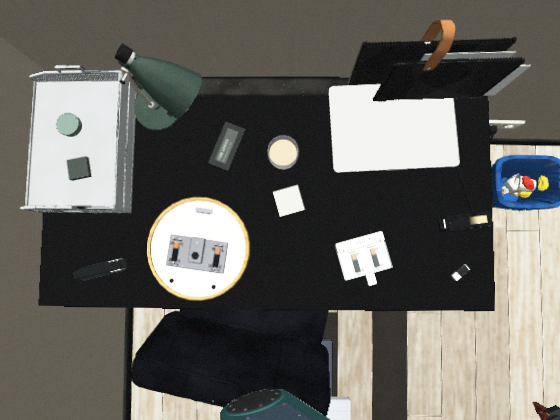

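View pics/scene0.png

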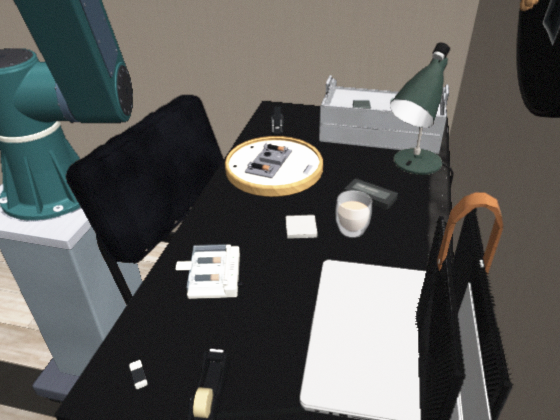

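The top view shows the clock centred at about (198,248) with its hanger at (204,211), and the charger at about (363,257) with its tab at (371,283). The glass is at (283,152) and the notes at (289,200). Next I'll take enlarged crops.

```bash
cat > h.py <<'E'
import numpy as np, cv2
from cell import ctrl
from scipy.spatial.transform import Rotation as R
def ray(n,uv):
    c=ctrl.get_calibration(n); K=np.array([[c['fx'],0,c['cx']],[0,c['fy'],c['cy']],[0,0,1]])
    p=cv2.undistortPoints(np.array(uv,float).reshape(-1,1,2),K,np.array([c['k1'],0,0,0,0]))[:,0]
    d=np.c_[p,np.ones(len(p))]@R.from_euler('xyz',c['attitude'],degrees=True).as_matrix().T
    return c['position'],d
def plane(n,uv,z):
    o,d=ray(n,uv); return o+d*((z-o[2])/d[:,2])[:,None]
def proj(n,P):
    c=ctrl.get_calibration(n); K=np.array([[c['fx'],0,c['cx']],[0,c['fy'],c['cy']],[0,0,1]])
    M=R.from_euler('xyz',c['attitude'],degrees=True).as_matrix().T
    return cv2.projectPoints(np.array(P,float).reshape(-1,1,3),cv2.Rodrigues(M)[0],-M@c['position'],K,np.array([c['k1'],0,0,0,0]))[0][:,0]
def shot(n): return np.ascontiguousarray(ctrl.read_camera(n)[:,:,::-1])
E
python3 - <<'E'
import cv2,numpy as np
t=cv2.imread('pics/top0.png');s=cv2.imread('pics/scene0.png')
def up(i,x,y,w,h,k=5): return cv2.resize(i[y:y+h,x:x+w],None,fx=k,fy=k,interpolation=cv2.INTER_CUBIC)
a=np.hstack([up(t,145,195,80,110),up(t,330,225,70,65).copy() if 0 else up(t,325,195,75,110)])
cv2.imwrite('pics/c1.png',a)
b=np.hstack([up(s,170,240,75,65),up(s,235,135,75,65)])
cv2.imwrite('pics/c2.png',b)
E
```

```text
(no output)
```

View pics/c1.png

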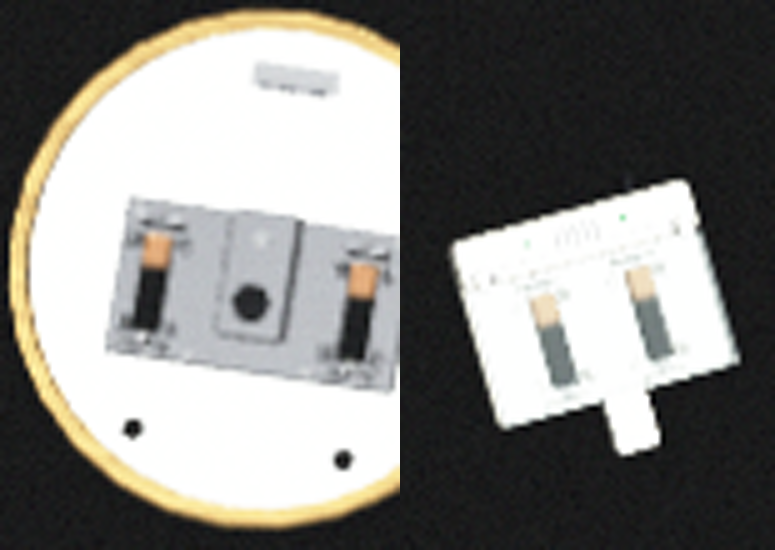

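View pics/c2.png

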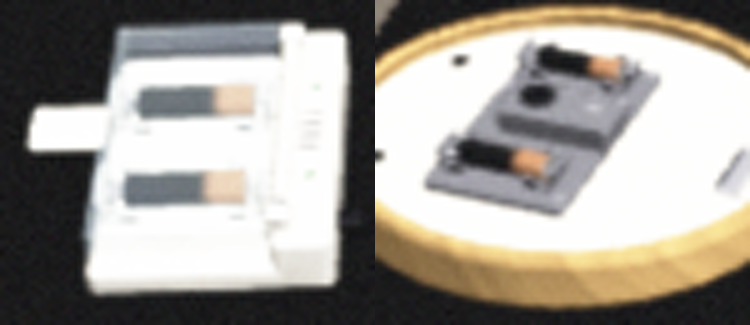

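```bash
cat > m.py <<'E'
from h import *
def cells(img,box,k=5,dark=150,sat=45,amin=150):
    x,y,w,h=box; c=cv2.resize(img[y:y+h,x:x+w],None,fx=k,fy=k,interpolation=cv2.INTER_CUBIC)
    hsv=cv2.cvtColor(c,cv2.COLOR_BGR2HSV)
    cop=((hsv[:,:,0]<20)&(hsv[:,:,1]>sat)&(hsv[:,:,2]>120)).astype(np.uint8)
    dk=(c.max(2)<dark).astype(np.uint8); out=[]
    cop=cv2.morphologyEx(cop,cv2.MORPH_OPEN,np.ones((5,5)));dk=cv2.morphologyEx(dk,cv2.MORPH_OPEN,np.ones((11,11)))
    f=lambda m:[(cv2.contourArea(q),cv2.minAreaRect(q),q) for q in cv2.findContours(m,0,2)[0] if cv2.contourArea(q)>amin]
    F=lambda p:np.array([x+(p[0]+.5)/k-.5,y+(p[1]+.5)/k-.5])
    for a,r,q in f(cop): out.append(('cop',a,F(r[0]).round(2),np.round(np.array(r[1])/k,1),round(r[2])))
    for a,r,q in f(dk): out.append(('dark',a,F(r[0]).round(2),np.round(np.array(r[1])/k,1),round(r[2])))
    return out
E
python3 - <<'E'
from m import *
t=cv2.imread('pics/top0.png');s=cv2.imread('pics/scene0.png')
for n,i,b,d in(('clock',t,(163,230,67,45),75),('chg',t,(345,242,45,33),165),('chgS',s,(192,252,35,35),140),('clkS',s,(244,140,50,36),75)):
    print(n); [print(o) for o in cells(i,b,dark=d,sat=40)]
# rim
hsv=cv2.cvtColor(t,cv2.COLOR_BGR2HSV); 
m=((t.max(2)>110)).astype(np.uint8); m[:,:140]=0;m[:,260:]=0;m[:190]=0;m[302:]=0
q=max(cv2.findContours(m,0,2)[0],key=cv2.contourArea);e=cv2.fitEllipse(cv2.convexHull(q));print('rim',e,plane('top',[e[0]],.025))
# charger outline + tab
m=((t.max(2)>110)).astype(np.uint8); m[:,:325]=0;m[:,405:]=0;m[:228]=0;m[290:]=0
q=max(cv2.findContours(m,0,2)[0],key=cv2.contourArea); print(cv2.minAreaRect(q),q.reshape(-1,2)[q.reshape(-1,2)[:,1]>274].mean(0))
print(cv2.approxPolyDP(q,2,True).reshape(-1,2).tolist())
for nm,b in(('glass',(262,130,40,45)),('notes',(270,182,38,36))):
    x,y,w,h=b; mm=(t[y:y+h,x:x+w].max(2)>90).astype(np.uint8); q=max(cv2.findContours(mm,0,2)[0],key=cv2.contourArea); r=cv2.minAreaRect(q); print(nm,plane('top',[[r[0][0]+x,r[0][1]+y]],.088 if nm=='glass' else .013))
m=((hsv[:,:,2]>120)&(hsv[:,:,2]<215)&(hsv[:,:,1]<40)).astype(np.uint8)[204:216,192:216]
q=np.argwhere(m); print('hanger px',q.mean(0)[::-1]+[192,204],len(q))
E
```

```text
clock
('cop', 929.0, array([217.18, 250.69]), array([6.2, 6.8]), 6)
('cop', 910.5, array([175.99, 244.59]), array([5.9, 6.9]), 4)
('dark', 1299.5, array([215.74, 260.44]), array([ 5.1, 12. ]), 10)
('dark', 675.0, array([194.7, 255.3]), array([5.8, 5.4]), 90)
('dark', 1347.5, array([174.48, 254.35]), array([ 5. , 12.1]), 9)
chg
('cop', 254.0, array([353.02, 257.76]), array([6.1, 3.8]), 27)
('cop', 368.0, array([372.51, 251.64]), array([5.4, 4.3]), 73)
('dark', 1597.0, array([382. , 271.4]), array([ 6. , 14.8]), 90)
('dark', 1310.5, array([356.03, 265.63]), array([12.2,  5.1]), 75)
('dark', 1280.0, array([375.  , 260.16]), array([12.1,  5. ]), 75)
('dark', 895.5, array([387.2, 248.2]), array([13.2,  4.4]), 90)
chgS
('cop', 955.5, array([214.2, 276.9]), array([5.8, 7.2]), 90)
('cop', 829.5, array([216.17, 259.55]), array([5.2, 7.1]), 87)
('dark', 1780.5, array([202.3, 277.4]), array([ 5.2, 14.6]), 90)
('dark', 1592.0, array([204.7, 259.9]), array([ 5. , 13.8]), 90)
clkS
('cop', 792.5, array([265.49, 167.11]), array([7. , 5.5]), 13)
('cop', 611.0, array([280.69, 148.19]), array([6.5, 4.7
[... 178 characters left out ...]
 2.4, 14.8]), 82)
('dark', 1105.0, array([256.57, 165.66]), array([10.6,  4.9]), 11)
('dark', 401.0, array([267. , 153.5]), array([3.4, 5.2]), 90)
('dark', 871.0, array([272.19, 146.94]), array([10.1,  4.2]), 11)
rim ((197.71966552734375, 248.1829376220703), (102.45381927490234, 104.25843048095703), 30.045093536376953) [[0.52485903 0.22544333 0.025     ]]
((364.7735595703125, 260.7075500488281), (50.411319732666016, 49.999244689941406), 74.05460357666016) [361.5 279.1]
[[381, 231], [335, 244], [345, 280], [365, 275], [369, 285], [375, 284], [374, 273], [392, 267]]
glass [[0.75716174 0.01336093 0.088     ]]
notes [[ 0.64897341 -0.00112712  0.013     ]]
hanger px [203.07407407 211.85185185] 27
```

```bash
python3 - <<'E'
from m import *
def pose(n,cops,darks,z,bx):
    c=plane(n,cops,z)[:,:2];d=plane(n,darks,z)[:,:2]
    ctr=d+(c-d)*.34
    v=c-d; v2=ctr[0]-ctr[1]
    print(n,'len',np.linalg.norm(v,axis=1).round(4),'ctr',ctr.round(4).tolist(),'sep',np.linalg.norm(v2).round(4),'yaw cells',np.degrees(np.arctan2(v[:,1],v[:,0])).round(1),'yaw pair',np.degrees(np.arctan2(-v2[0],v2[1])).round(2))
    y=np.arctan2(-v2[0],v2[1]); print('  origin',(ctr.mean(0)-bx*np.array([np.cos(y),np.sin(y)])).round(4),'pairmid',ctr.mean(0).round(4))
pose('top',[[175.99,244.59],[217.18,250.69]],[[174.48,254.35],[215.74,260.44]],.044,-.016)
pose('scene',[[280.69,148.19],[265.49,167.11]],[[272.19,146.94],[256.57,165.66]],.042,-.016)
pose('top',[[353.02,257.36],[372.5,251.6]],[[356.03,265.63],[375.,260.16]],.028,-.012)
pose('scene',[[216.17,259.55],[214.2,276.9]],[[204.7,259.9],[202.3,277.4]],.026,-.012)
print('tab',plane('top',[[372,284.5],[372.3,279.5]],.032), plane('top',[[381,231],[335,244]],.03))
print('hanger',plane('top',[[203.5,211.5]],.03))
print('frontcorners',plane('top',[[345,280],[392,267]],.032))
E
```

```text
top len [0.0243 0.0241] ctr [[0.5172, 0.2779], [0.5034, 0.1754]] sep 0.1035 yaw cells [-7.3 -7.3] yaw pair -7.68
  origin [0.5261 0.2245] pairmid [0.5103 0.2267]
scene len [0.0243 0.0243] ctr [[0.5173, 0.2704], [0.503, 0.169]] sep 0.1024 yaw cells [-3.4 -3.8] yaw pair -8.04
  origin [0.526  0.2175] pairmid [0.5101 0.2197]
top len [0.0218 0.0221] ctr [[0.4921, -0.168], [0.5062, -0.2159]] sep 0.0499 yaw cells [20.  16.1] yaw pair 16.45
  origin [ 0.5107 -0.1886] pairmid [ 0.4991 -0.192 ]
scene len [0.0234 0.0233] ctr [[0.4938, -0.1751], [0.5075, -0.2231]] sep 0.05 yaw cells [15.7 16.6] yaw pair 15.94
  origin [ 0.5122 -0.1958] pairmid [ 0.5006 -0.1991]
tab [[ 0.43908888 -0.2093997   0.032     ]
 [ 0.4513744  -0.21020024  0.032     ]] [[ 0.57168992 -0.23312889  0.03      ]
 [ 0.53840728 -0.11796071  0.03      ]]
hanger [[0.61690763 0.21210718 0.03      ]]
frontcorners [[ 0.44971609 -0.14253111  0.032     ]
 [ 0.48244242 -0.25942145  0.032     ]]
```

```bash
cat >> h.py <<'E'
CH=(np.array([.511,-.1895]),16.3); CL=(np.array([.5257,.2247]),-7.5)
def W(fr,x,y):
    o,a=fr; a=np.radians(a); return o+np.array([x*np.cos(a)-y*np.sin(a),x*np.sin(a)+y*np.cos(a)])
def go(xy,z,yaw):
    s=ctrl.get_state(); M=R.from_euler('xyz',s['ee_rot'],degrees=True).as_matrix()
    d=M.T@(np.r_[xy,z]-s['position'])*100
    t=-np.radians((yaw-s['ee_rot'][2]+180)%360-180)
    print('target',np.r_[xy,z].round(4),'shift',d.round(2),'turn',round(t,4),'gap',round(s['finger_gap'],3),'t',s['time'])
E
python3 -c "
from h import *
go(W(CH,-.063,0),.12,16.3)
for n in (0,1): print(W(CH,-.012,.025-.05*n),W(CL,-.016,.052-.104*n))"
```

```text
target [ 0.4505 -0.2072  0.12  ] shift [ 34.08 -23.91  10.24] turn 0.0973 gap 1.002 t 0.1
[ 0.49246567 -0.16887287] [0.51662424 0.27834355]
[ 0.506499   -0.21686313] [0.50304952 0.17523329]
```

Request:
arm_command(
  commands=[0.6, 34.1, -23.9, 10.2, 0.097, 0.6, 34.1, -23.9, 10.2, 0.097, 0.6, 34.1, -23.9, 10.2, 0.097, 0.6, 34.1, -23.9, 10.2, 0.097, 0.6, 34.1, -23.9, 10.2, 0.097, 0.6, 34.1, -23.9, 10.2, 0.097, 0.6, 34.1, -23.9, 10.2, 0.097, 0.6, 34.1, -23.9, 10.2, 0.097, 0.6, 34.1, -23.9, 10.2, 0.097, 0.6, 34.1, -23.9, 10.2, 0.097],
)

```text
time: 1.35
position: [0.4506, -0.2092, 0.1209]
ee_rot: [180.0, -0.0, 16.2]
contact_force: [-0.2, 0.2, -0.3]
finger_gap: 0.597
grip_force: 0.0
```

```bash
python3 -c "
from h import *
go(W(CH,-.063,0),.022,16.3);print(ctrl.get_state()['position'])"
```

```text
target [ 0.4505 -0.2072  0.022 ] shift [ 0.05 -0.2   9.89] turn -0.0012 gap 0.597 t 1.35
[ 0.45060223 -0.20922007  0.12094213]
```

Request:
arm_command(
  commands=[0.6, 0, -0.2, 5, 0, 0.6, 0, -0.2, 9.9, 0, 0.6, 0, -0.2, 9.9, 0, 0.6, 0, -0.2, 9.9, 0, 0.1, 0, -0.2, 9.9, 0, 0.1, 0, -0.2, 9.9, 0, 0.1, 0, -0.2, 9.9, 0, 0.1, 0, -0.2, 9.9, 0, 0.1, 0, -0.2, 9.9, 0, 0.1, 0, -0.2, 9.9, 0],
  squeeze=12,
)

```text
time: 2.6
position: [0.4512, -0.2072, 0.0223]
ee_rot: [179.9, -0.1, 16.3]
contact_force: [-1.6, -5.3, 4.9]
finger_gap: 0.247
grip_force: 12.0
```

```bash
python3 -c "
from h import *
s=ctrl.get_state();print(s['position'],s['contact_force'])
for i in range(1,21):
    a=.12*i; print(round(a,2),round(9*(1-np.cos(a)),1),round(-9*np.sin(a),1))"
```

```text
[ 0.45120269 -0.20723906  0.02227869] [-1.56707529 -5.27280523  4.88534607]
0.12 0.1 -1.1
0.24 0.3 -2.1
0.36 0.6 -3.2
0.48 1.0 -4.2
0.6 1.6 -5.1
0.72 2.2 -5.9
0.84 3.0 -6.7
0.96 3.8 -7.4
1.08 4.8 -7.9
1.2 5.7 -8.4
1.32 6.8 -8.7
1.44 7.8 -8.9
1.56 8.9 -9.0
1.68 10.0 -8.9
1.8 11.0 -8.8
1.92 12.1 -8.5
2.04 13.1 -8.0
2.16 14.0 -7.5
2.28 14.9 -6.8
2.4 15.6 -6.1
```

Request:
arm_command(
  commands=[0.1, 0.1, 0.1, -1.1, 0, 0.1, 0.3, 0.1, -2.1, 0, 0.1, 0.6, 0.1, -3.2, 0, 0.1, 1.0, 0.1, -4.2, 0, 0.1, 1.6, 0.1, -5.1, 0, 0.1, 2.2, 0.1, -5.9, 0, 0.1, 3.0, 0.1, -6.7, 0, 0.1, 3.8, 0.1, -7.4, 0, 0.1, 4.8, 0.1, -7.9, 0, 0.1, 5.7, 0.1, -8.4, 0],
)

```text
time: 3.85
position: [0.506, -0.1915, 0.1062]
ee_rot: [179.9, 0.0, 16.4]
contact_force: [3.5, -6.6, -6.1]
finger_gap: 0.25
grip_force: 12.0
```

Request:
arm_command(
  commands=[0.1, 1.1, 0.1, -0.3, 0, 0.1, 2.1, 0.1, -0.5, 0, 0.1, 3.2, 0.1, -0.6, 0, 0.1, 4.3, 0.1, -0.5, 0, 0.1, 5.3, 0.1, -0.4, 0, 0.1, 6.4, 0.1, -0.1, 0, 0.1, 7.4, 0.1, 0.4, 0, 0.1, 8.3, 0.1, 0.9, 0, 0.1, 9.2, 0.1, 1.6, 0, 0.1, 9.9, 0.1, 2.3, 0],
)

```text
time: 5.1
position: [0.603, -0.1641, 0.0827]
ee_rot: [179.9, -0.2, 16.3]
contact_force: [4.3, -4.7, 4.1]
finger_gap: 0.25
grip_force: 12.0
```

Request:
arm_command(
  commands=[0.5, 0, 0, 0, 0, 0.5, 0, 0, 0, 0, 0.5, 0, 0, 0, 0, 0.5, 0, 0, -4, 0, 0.5, 0, 0, -9, 0, 0.5, 0, 0, -9, 0, 0.5, 0, 0, -9, 0],
)

```text
time: 5.98
position: [0.5997, -0.1637, 0.1722]
ee_rot: [-179.9, 0.1, 16.3]
contact_force: [-0.1, -0.9, -0.2]
finger_gap: 0.495
grip_force: 0.0
```

```bash
python3 - <<'E'
from h import *
s=shot('scene'); cv2.imwrite('pics/s1.png',cv2.resize(s[120:360,60:360],None,fx=2.5,fy=2.5,interpolation=cv2.INTER_CUBIC))
go(W(CL,-.016,.052),.15,-7.5)
E
```

```text
target [0.5166 0.2783 0.15  ] shift [  4.49 -44.73   2.21] turn 0.4156 gap 0.499 t 6.025
```

View pics/s1.png

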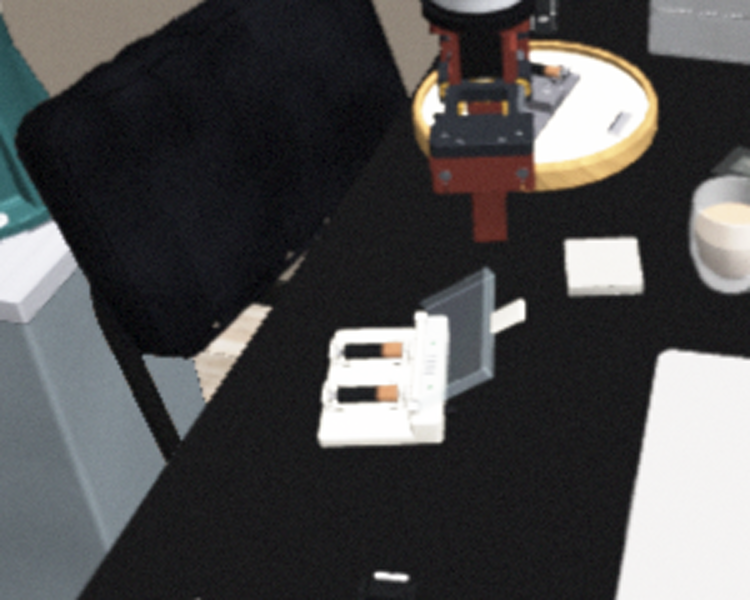

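The cover is lying right back (pane at about (465,330) in the crop) and the charger cells are uncovered. Next I move over the clock's left bay.

Request:
arm_command(
  commands=[0.34, 4.5, -44.7, 2.2, 0.416, 0.34, 4.5, -44.7, 2.2, 0.416, 0.34, 4.5, -44.7, 2.2, 0.416, 0.34, 4.5, -44.7, 2.2, 0.416, 0.34, 4.5, -44.7, 2.2, 0.416, 0.34, 4.5, -44.7, 2.2, 0.416, 0.34, 4.5, -44.7, 2.2, 0.416, 0.34, 4.5, -44.7, 2.2, 0.416, 0.34, 4.5, -44.7, 2.2, 0.416, 0.34, 4.5, -44.7, 2.2, 0.416],
)

```text
time: 7.28
position: [0.5182, 0.2759, 0.1501]
ee_rot: [179.9, 0.1, -7.6]
contact_force: [-0.5, -0.1, -0.1]
finger_gap: 0.346
grip_force: 0.0
```

```bash
python3 - <<'E'
from m import *
t=shot('top'); cv2.imwrite('pics/t2.png',cv2.resize(t[190:310,300:420],None,fx=5,fy=5,interpolation=cv2.INTER_CUBIC))
[print(o) for o in cells(t,(345,238,45,40),dark=75)]
go(W(CL,-.016,.052),.033,-7.5)
E
```

```text
('cop', 739.0, array([353.6 , 256.49]), array([6.3, 5.4]), 73)
('cop', 764.0, array([372.71, 251.13]), array([6.5, 5.6]), 72)
('dark', 3569.0, array([375.1, 273.1]), array([ 8.6, 28.6]), 90)
('dark', 1209.5, array([356.09, 265.65]), array([11.7,  4.8]), 75)
('dark', 1142.5, array([374.99, 260.21]), array([11.6,  4.6]), 74)
('dark', 1407.5, array([387.1, 246.2]), array([17.2,  4.6]), 90)
target [0.5166 0.2783 0.033 ] shift [-0.21 -0.24 11.73] turn -0.002 gap 0.343 t 7.325
```

Request:
arm_command(
  commands=[0.34, -0.2, -0.2, 5, 0, 0.34, -0.2, -0.2, 8, 0, 0.34, -0.2, -0.2, 8, 0, 0.34, -0.2, -0.2, 8, 0],
)

```text
time: 7.82
position: [0.5177, 0.2792, 0.0717]
ee_rot: [-180.0, -0.1, -7.6]
contact_force: [0.4, -0.4, -0.3]
finger_gap: 0.337
grip_force: 0.0
```

```bash
python3 - <<'E'
from m import *
c=plane('top',[[353.6,256.49],[372.71,251.13]],.028);d=plane('top',[[356.09,265.65],[374.99,260.21]],.028)
print(d+(c-d)*.34,np.linalg.norm(c-d,axis=1),W(CH,-.012,.025),W(CH,-.012,-.025))
go(W(CL,-.016,.052),.033,-7.5)
E
```

```text
[[ 0.49278264 -0.16861624  0.028     ]
 [ 0.50652603 -0.21604762  0.028     ]] [0.0234753  0.02319214] [ 0.49246567 -0.16887287] [ 0.506499   -0.21686313]
target [0.5166 0.2783 0.033 ] shift [-0.1   0.1   3.87] turn -0.0016 gap 0.337 t 7.825
```

Request:
arm_command(
  commands=[0.34, -0.1, 0, 2, 0, 0.34, -0.1, 0, 3.9, 0, 0.34, -0.1, 0, 3.9, 0, 0.1, -0.1, 0, 3.9, 0, 0.1, -0.1, 0, 3.9, 0, 0.1, -0.1, 0, 3.9, 0, 0.1, -0.1, 0, 3.9, 0],
  squeeze=15,
)

```text
time: 8.7
position: [0.5166, 0.2803, 0.033]
ee_rot: [-179.9, -0.1, -7.5]
contact_force: [-1.2, -0.6, 7.4]
finger_gap: 0.16
grip_force: 15.0
```

Request:
arm_command(
  commands=[0.1, 0, 0, -3, 0, 0.1, 0, 0, -6, 0, 0.1, 0, 0, -10, 0, 0.1, 0, 0, -10, 0, 0.1, 0, 0, -10, 0],
)

```text
time: 9.32
position: [0.5151, 0.2798, 0.1314]
ee_rot: [180.0, 0.0, -7.5]
contact_force: [-0.0, -0.0, 0.1]
finger_gap: 0.162
grip_force: 15.0
```

```bash
python3 - <<'E'
from h import *
s=ctrl.get_state();print(s['position'],s['grip_force'])
go([.50,0.],.05,0)
E
```

```text
[0.51510353 0.27978639 0.13142337] 14.999773353338242
target [0.5  0.   0.05] shift [ 2.17 27.94  8.14] turn -0.1312 gap 0.162 t 9.325
```

Request:
arm_command(
  commands=[0.1, 2.2, 27.9, 0, -0.131, 0.1, 2.2, 27.9, 0, -0.131, 0.1, 2.2, 27.9, 0, -0.131, 0.1, 2.2, 27.9, 0, -0.131, 0.1, 2.2, 27.9, 0, -0.131, 0.1, 2.2, 27.9, 4, -0.131, 0.1, 2.2, 27.9, 8, -0.131, 0.1, 2.2, 27.9, 8, -0.131],
)

```text
time: 10.32
position: [0.4969, 0.0008, 0.0484]
ee_rot: [-179.9, 0.5, -0.0]
contact_force: [0.1, 0.7, -0.9]
finger_gap: 0.16
grip_force: 15.0
```

```bash
python3 - <<'E'
from m import *
s=shot('top'); cv2.imwrite('pics/t3.png',cv2.resize(s[190:310,140:300],None,fx=5,fy=5,interpolation=cv2.INTER_CUBIC))
go([.50,0.],.005,0)
E
```

```text
target [0.5   0.    0.005] shift [0.16 0.08 4.51] turn -0.0003 gap 0.16 t 10.375
```

View pics/t3.png

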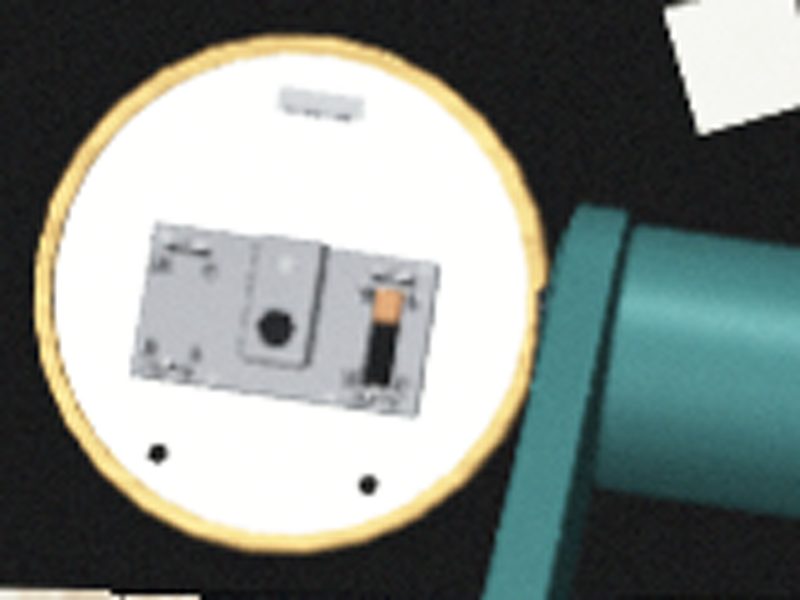

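The left clock bay is now empty (around (180,310) in the crop), and the other spent cell is still in place at (383,335). Setting the held cell down on the desk.

Request:
arm_command(
  commands=[0.1, 0.1, 0, 2.5, 0, 0.1, 0.1, 0, 4.3, 0, 0.1, 0.1, 0, 4.4, 0, 0.1, 0.1, 0, 4.4, 0],
)

```text
time: 10.88
position: [0.5027, 0.0005, 0.0088]
ee_rot: [180.0, -0.1, 0.0]
contact_force: [0.4, 0.4, 0.2]
finger_gap: 0.161
grip_force: 15.0
```

Request:
arm_command(
  commands=[0.3, 0, 0, 0, 0, 0.34, 0, 0, 0, 0, 0.34, 0, 0, 0, 0, 0.34, 0, 0, -5, 0, 0.34, 0, 0, -10, 0, 0.34, 0, 0, -10, 0, 0.34, 0, 0, -10, 0],
)

```text
time: 11.75
position: [0.5014, 0.0005, 0.1074]
ee_rot: [-180.0, 0.0, -0.0]
contact_force: [-0.1, -0.6, -0.5]
finger_gap: 0.342
grip_force: 0.0
```

```bash
python3 - <<'E'
from h import *
go(W(CH,-.012,.025),.10,16.3)
E
```

```text
target [ 0.4925 -0.1689  0.1   ] shift [-0.89 16.94  0.74] turn -0.2848 gap 0.342 t 11.75
```

Request:
arm_command(
  commands=[0.34, -0.9, 16.9, 0.7, -0.285, 0.34, -0.9, 16.9, 0.7, -0.285, 0.34, -0.9, 16.9, 0.7, -0.285, 0.34, -0.9, 16.9, 0.7, -0.285, 0.34, -0.9, 16.9, 0.7, -0.285, 0.34, -0.9, 16.9, 0.7, -0.285, 0.34, -0.9, 16.9, 4, -0.285, 0.34, -0.9, 16.9, 4, -0.285, 0.34, -0.9, 16.9, 4, -0.285],
)

```text
time: 12.88
position: [0.493, -0.1678, 0.0681]
ee_rot: [-180.0, 0.0, 16.4]
contact_force: [0.1, 0.0, 0.3]
finger_gap: 0.343
grip_force: 0.0
```

```bash
python3 - <<'E'
from h import *
go(W(CH,-.012,.025),.017,16.3)
E
```

```text
target [ 0.4925 -0.1689  0.017 ] shift [-0.08  0.09  5.11] turn 0.0015 gap 0.343 t 12.875
```

Request:
arm_command(
  commands=[0.34, -0.1, 0.1, 3, 0, 0.34, -0.1, 0.1, 5.1, 0, 0.34, -0.1, 0.1, 5.1, 0, 0.34, -0.1, 0.1, 5.1, 0, 0.1, -0.1, 0.1, 5.1, 0, 0.1, -0.1, 0.1, 5.1, 0, 0.1, -0.1, 0.1, 5.1, 0, 0.1, -0.1, 0.1, 5.1, 0],
)

```text
time: 13.88
position: [0.4927, -0.1701, 0.0175]
ee_rot: [180.0, -0.1, 16.3]
contact_force: [-0.2, 1.1, 6.2]
finger_gap: 0.165
grip_force: 15.0
```

Request:
arm_command(
  commands=[0.1, 0, 0, -3, 0, 0.1, 0, 0, -6, 0, 0.1, 0, 0, -11, 0, 0.1, 0, 0, -11, 0, 0.1, 0, 0, -11, 0],
)

```text
time: 14.5
position: [0.4917, -0.1696, 0.1264]
ee_rot: [-180.0, 0.0, 16.3]
contact_force: [0.1, -0.0, -1.0]
finger_gap: 0.163
grip_force: 15.0
```

```bash
python3 - <<'E'
from h import *
go(W(CL,-.016,.052),.13,-7.5)
E
```

```text
target [0.5166 0.2783 0.13  ] shift [ 14.97 -42.29  -0.35] turn 0.4156 gap 0.163 t 14.5
```

Request:
arm_command(
  commands=[0.1, 15, -42.3, -0.3, 0.416, 0.1, 15, -42.3, -0.3, 0.416, 0.1, 15, -42.3, -0.3, 0.416, 0.1, 15, -42.3, -0.3, 0.416, 0.1, 15, -42.3, -0.3, 0.416, 0.1, 15, -42.3, -0.3, 0.416, 0.1, 15, -42.3, -0.3, 0.416, 0.1, 15, -42.3, -0.3, 0.416, 0.1, 15, -42.3, 4, 0.416, 0.1, 15, -42.3, 4, 0.416],
)

```text
time: 15.75
position: [0.513, 0.2771, 0.0824]
ee_rot: [179.7, 0.5, -7.5]
contact_force: [-0.1, 0.4, -0.3]
finger_gap: 0.165
grip_force: 15.0
```

```bash
python3 - <<'E'
from h import *
go(W(CL,-.016,.052),.06,-7.5)
E
```

```text
target [0.5166 0.2783 0.06  ] shift [ 0.36 -0.18  2.23] turn 0.0005 gap 0.165 t 15.75
```

Request:
arm_command(
  commands=[0.1, 0, 0, 2.2, 0, 0.1, 0, 0, 2.2, 0, 0.1, 0, 0, 2.2, 0, 0.1, 0, 0, 2.2, 0],
)

```text
time: 16.25
position: [0.5179, 0.2783, 0.0658]
ee_rot: [-180.0, -0.1, -7.5]
contact_force: [0.3, 1.0, -0.7]
finger_gap: 0.165
grip_force: 15.0
```

```bash
python3 - <<'E'
from h import *
go(W(CL,-.016,.052),.033,-7.5)
E
```

```text
target [0.5166 0.2783 0.033 ] shift [-0.14  0.02  3.28] turn -0.0007 gap 0.165 t 16.25
```

Request:
arm_command(
  commands=[0.1, -0.1, 0, 1, 0, 0.1, -0.1, 0, 2, 0, 0.1, -0.1, 0, 2.6, 0, 0.1, -0.1, 0, 3.1, 0, 0.1, -0.1, 0, 3.1, 0, 0.1, -0.1, 0, 3.1, 0],
)

```text
time: 17.0
position: [0.5163, 0.2785, 0.0336]
ee_rot: [-180.0, 0.0, -7.5]
contact_force: [-0.7, 0.5, 1.1]
finger_gap: 0.164
grip_force: 15.0
```

Seated at grasp height with little force. Releasing, rising and moving toward the second clock cell.

Request:
arm_command(
  commands=[0.3, 0, 0, 0, 0, 0.34, 0, 0, 0, 0, 0.34, 0, 0, 0, 0, 0.34, 0, 0, -3, 0, 0.34, 0, 0, -7, 0, 0.34, 0, 0, -7, 0, 0.34, 0, 0, -7, 0],
)

```text
time: 17.88
position: [0.5158, 0.2783, 0.1033]
ee_rot: [180.0, 0.0, -7.5]
contact_force: [-0.3, 0.7, -1.1]
finger_gap: 0.34
grip_force: 0.0
```

```bash
python3 - <<'E'
from h import *
go(W(CL,-.016,-.052),.10,-7.5)
E
```

```text
target [0.503  0.1752 0.1   ] shift [ 0.08 10.38  0.33] turn -0.0003 gap 0.34 t 17.875
```

Request:
arm_command(
  commands=[0.34, 0.1, 10.4, 0, 0, 0.34, 0.1, 10.4, 0, 0, 0.34, 0.1, 10.4, 3, 0, 0.34, 0.1, 10.4, 3, 0, 0.34, 0.1, 10.4, 3, 0, 0.34, 0.1, 10.4, 3, 0],
)

```text
time: 18.62
position: [0.5042, 0.1758, 0.0742]
ee_rot: [-180.0, -0.0, -7.5]
contact_force: [0.5, -0.7, -1.1]
finger_gap: 0.341
grip_force: 0.0
```

```bash
python3 - <<'E'
from m import *
t=shot('top'); cv2.imwrite('pics/t4.png',cv2.resize(t[190:310,140:300],None,fx=5,fy=5,interpolation=cv2.INTER_CUBIC))
go(W(CL,-.016,-.052),.033,-7.5)
E
```

```text
target [0.503  0.1752 0.033 ] shift [-0.11  0.07  4.13] turn 0.0005 gap 0.336 t 18.675
```

View pics/t4.png

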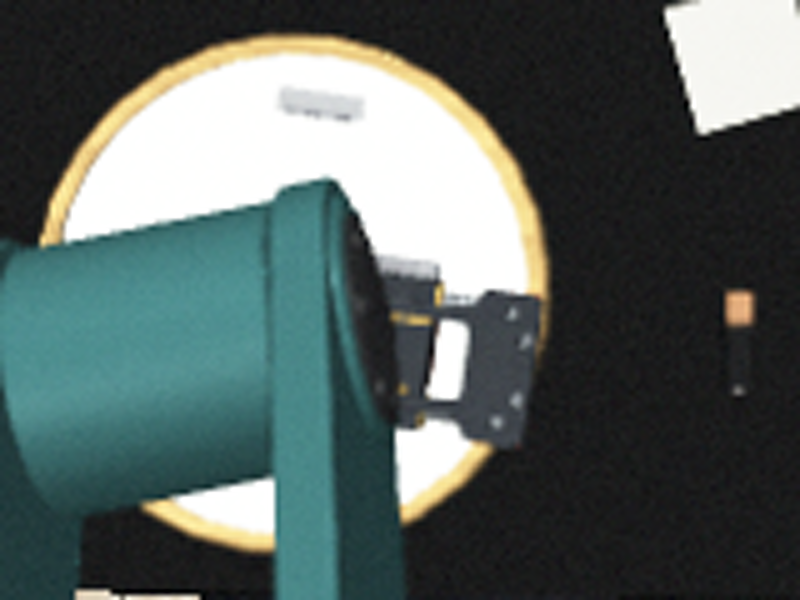

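The desk cell lies at about (740,342) in the crop, with its copper end toward +x. The arm hides the charged cell's bay. Next I grasp the second spent cell.

Request:
arm_command(
  commands=[0.34, -0.1, 0.1, 2, 0, 0.34, -0.1, 0.1, 4.1, 0, 0.34, -0.1, 0.1, 4.1, 0, 0.34, -0.1, 0.1, 4.1, 0, 0.1, -0.1, 0.1, 4.1, 0, 0.1, -0.1, 0.1, 4.1, 0, 0.1, -0.1, 0.1, 4.1, 0, 0.1, -0.1, 0.1, 4.1, 0],
)

```text
time: 19.68
position: [0.5035, 0.1751, 0.0335]
ee_rot: [-179.9, -0.1, -7.5]
contact_force: [-1.0, 4.1, 6.5]
finger_gap: 0.164
grip_force: 15.0
```

Request:
arm_command(
  commands=[0.1, 0, 0, -3, 0, 0.1, 0, 0, -6, 0, 0.1, 0, 0, -10, 0, 0.1, 0, 0, -10, 0, 0.1, 0, 0, -10, 0],
)

```text
time: 20.3
position: [0.5019, 0.174, 0.1322]
ee_rot: [180.0, 0.0, -7.5]
contact_force: [-1.0, -0.0, -0.7]
finger_gap: 0.163
grip_force: 15.0
```

```bash
python3 - <<'E'
from h import *
print(plane('top',[[287.6,258.0]],.014))
go(W(CH,-.012,.025),.13,16.3)
E
```

```text
[[ 5.02417417e-01 -2.21526547e-04  1.40000000e-02]]
target [ 0.4925 -0.1689  0.13  ] shift [ 3.55 34.12  0.23] turn -0.4156 gap 0.163 t 20.3
```

Request:
arm_command(
  commands=[0.1, 3.5, 34.1, 0, -0.416, 0.1, 3.5, 34.1, 0, -0.416, 0.1, 3.5, 34.1, 0, -0.416, 0.1, 3.5, 34.1, 0, -0.416, 0.1, 3.5, 34.1, 0, -0.416, 0.1, 3.5, 34.1, 0, -0.416, 0.1, 3.5, 34.1, 4, -0.416, 0.1, 3.5, 34.1, 7, -0.416, 0.1, 3.5, 34.1, 7, -0.416, 0.1, 3.5, 34.1, 7, -0.416],
)

```text
time: 21.55
position: [0.4924, -0.1681, 0.0626]
ee_rot: [-180.0, 0.0, 16.3]
contact_force: [-0.2, 0.2, 0.2]
finger_gap: 0.159
grip_force: 15.0
```

```bash
python3 - <<'E'
from m import *
t=shot('top'); cv2.imwrite('pics/t5.png',cv2.resize(t[190:310,140:300],None,fx=5,fy=5,interpolation=cv2.INTER_CUBIC))
[print(o) for o in cells(t,(163,230,67,45),dark=75)]
go(W(CH,-.012,.025),.017,16.3)
E
```

```text
('cop', 892.5, array([176.49, 244.99]), array([6.1, 6.6]), 4)
('dark', 678.5, array([194.7, 255.3]), array([5.8, 5.4]), 90)
('dark', 1325.0, array([174.96, 254.61]), array([ 5., 12.]), 10)
target [ 0.4925 -0.1689  0.017 ] shift [-0.07  0.04  4.62] turn 0.0007 gap 0.165 t 21.6
```

Request:
arm_command(
  commands=[0.1, 0, 0, 1.5, 0, 0.1, 0, 0, 3, 0, 0.1, 0, 0, 4, 0, 0.1, 0, 0, 4.5, 0, 0.1, 0, 0, 4.5, 0, 0.1, 0, 0, 4.5, 0],
)

```text
time: 22.35
position: [0.4926, -0.1683, 0.0176]
ee_rot: [-180.0, -0.0, 16.3]
contact_force: [-0.1, -0.3, 0.8]
finger_gap: 0.162
grip_force: 15.0
```

Request:
arm_command(
  commands=[0.3, 0, 0, 0, 0, 0.34, 0, 0, 0, 0, 0.34, 0, 0, 0, 0, 0.34, 0, 0, -3, 0, 0.34, 0, 0, -7, 0, 0.34, 0, 0, -7, 0, 0.34, 0, 0, -7, 0],
)

```text
time: 23.22
position: [0.4923, -0.1681, 0.0873]
ee_rot: [-180.0, 0.0, 16.3]
contact_force: [-0.8, 0.1, -0.2]
finger_gap: 0.342
grip_force: 0.0
```

```bash
python3 - <<'E'
from h import *
go(W(CH,-.012,-.025),.10,16.3)
E
```

```text
target [ 0.5065 -0.2169  0.1   ] shift [-0.    5.08 -1.27] turn 0.0004 gap 0.342 t 23.225
```

Request:
arm_command(
  commands=[0.34, 0, 5, 0, 0, 0.34, 0, 5, 0, 0, 0.34, 0, 5, 2, 0, 0.34, 0, 5, 2, 0, 0.34, 0, 5, 2, 0],
)

```text
time: 23.85
position: [0.506, -0.2156, 0.0672]
ee_rot: [-179.9, 0.1, 16.3]
contact_force: [0.2, 0.8, -0.4]
finger_gap: 0.339
grip_force: 0.0
```

```bash
python3 - <<'E'
from h import *
go(W(CH,-.012,-.025),.017,16.3)
E
```

```text
target [ 0.5065 -0.2169  0.017 ] shift [0.01 0.14 5.02] turn 0.0005 gap 0.339 t 23.85
```

Request:
arm_command(
  commands=[0.34, 0, 0.1, 3, 0, 0.34, 0, 0.1, 5, 0, 0.34, 0, 0.1, 5, 0, 0.34, 0, 0.1, 5, 0, 0.1, 0, 0.1, 5, 0, 0.1, 0, 0.1, 5, 0, 0.1, 0, 0.1, 5, 0, 0.1, 0, 0.1, 5, 0],
)

```text
time: 24.85
position: [0.5075, -0.2175, 0.0184]
ee_rot: [180.0, -0.1, 16.3]
contact_force: [-1.4, 0.8, 6.9]
finger_gap: 0.161
grip_force: 15.0
```

Request:
arm_command(
  commands=[0.1, 0, 0, -3, 0, 0.1, 0, 0, -6, 0, 0.1, 0, 0, -11, 0, 0.1, 0, 0, -11, 0, 0.1, 0, 0, -11, 0],
)

```text
time: 25.48
position: [0.5065, -0.217, 0.1273]
ee_rot: [-180.0, 0.0, 16.3]
contact_force: [0.4, 0.4, -0.5]
finger_gap: 0.163
grip_force: 15.0
```

```bash
python3 - <<'E'
from h import *
go(W(CL,-.016,-.052),.13,-7.5)
E
```

```text
target [0.503  0.1752 0.13  ] shift [ 10.69 -37.74  -0.26] turn 0.4157 gap 0.163 t 25.475
```

Request:
arm_command(
  commands=[0.1, 10.7, -37.7, -0.3, 0.416, 0.1, 10.7, -37.7, -0.3, 0.416, 0.1, 10.7, -37.7, -0.3, 0.416, 0.1, 10.7, -37.7, -0.3, 0.416, 0.1, 10.7, -37.7, -0.3, 0.416, 0.1, 10.7, -37.7, -0.3, 0.416, 0.1, 10.7, -37.7, -0.3, 0.416, 0.1, 10.7, -37.7, 4, 0.416, 0.1, 10.7, -37.7, 6, 0.416, 0.1, 10.7, -37.7, 6, 0.416],
)

```text
time: 26.72
position: [0.5007, 0.1741, 0.0647]
ee_rot: [179.9, 0.4, -7.5]
contact_force: [-0.5, 0.9, 0.1]
finger_gap: 0.164
grip_force: 15.0
```

Request:
arm_command(
  commands=[0.1, 0, 0, 0, 0, 0.1, 0, 0, 0, 0],
)

```text
time: 26.98
position: [0.5044, 0.1746, 0.0684]
ee_rot: [-180.0, -0.1, -7.5]
contact_force: [0.8, 0.2, -0.8]
finger_gap: 0.163
grip_force: 15.0
```

```bash
python3 - <<'E'
from m import *
t=shot('top'); cv2.imwrite('pics/t6.png',cv2.resize(t[225:285,330:405],None,fx=8,fy=8,interpolation=cv2.INTER_CUBIC))
[print(o) for o in cells(t,(345,238,45,40),dark=75)]
go(W(CL,-.016,-.052),.033,-7.5)
E
```

```text
('cop', 755.0, array([353.07, 256.58]), array([6.5, 5.5]), 76)
('dark', 3580.0, array([375.1, 273.1]), array([ 8.6, 28.6]), 90)
('dark', 1211.0, array([355.64, 265.86]), array([11.8,  4.8]), 76)
('dark', 1408.5, array([387.1, 246.2]), array([17.2,  4.6]), 90)
target [0.503  0.1752 0.033 ] shift [-0.15 -0.04  3.55] turn -0.0006 gap 0.162 t 27.025
```

View pics/t6.png

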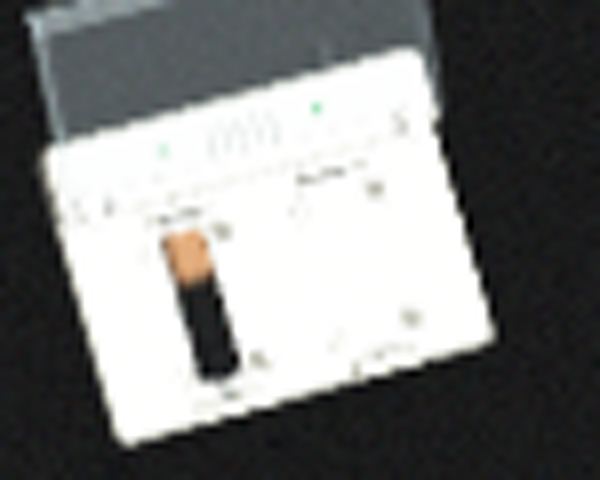

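The spent cell lies in the charger's left bay, copper end toward the hinge at (190,255). The right bay is empty. Placing the charged cell.

Request:
arm_command(
  commands=[0.1, -0.1, 0, 1, 0, 0.1, -0.1, 0, 2, 0, 0.1, -0.1, 0, 3, 0, 0.1, -0.1, 0, 3.4, 0, 0.1, -0.1, 0, 3.4, 0, 0.1, -0.1, 0, 3.4, 0],
)

```text
time: 27.78
position: [0.5027, 0.1751, 0.0336]
ee_rot: [-180.0, 0.0, -7.5]
contact_force: [-0.4, 1.8, 1.9]
finger_gap: 0.16
grip_force: 15.0
```

Request:
arm_command(
  commands=[0.3, 0, 0, 0, 0, 0.34, 0, 0, 0, 0, 0.34, 0, 0, 0, 0, 0.34, 0, 0, -3, 0, 0.34, 0, 0, -7, 0, 0.34, 0, 0, -7, 0, 0.34, 0, 0, -7, 0],
)

```text
time: 28.65
position: [0.5023, 0.1746, 0.1033]
ee_rot: [180.0, 0.0, -7.5]
contact_force: [0.4, 0.1, -0.1]
finger_gap: 0.339
grip_force: 0.0
```

```bash
python3 - <<'E'
from h import *
go([.5022,0.],.08,0)
E
```

```text
target [0.5022 0.     0.08  ] shift [ 2.28 17.31  2.33] turn -0.1312 gap 0.339 t 28.65
```

Request:
arm_command(
  commands=[0.34, 2.3, 17.3, 0, -0.131, 0.34, 2.3, 17.3, 0, -0.131, 0.34, 2.3, 17.3, 0, -0.131, 0.34, 2.3, 17.3, 3, -0.131, 0.34, 2.3, 17.3, 5, -0.131, 0.34, 2.3, 17.3, 5, -0.131, 0.34, 2.3, 17.3, 5, -0.131],
)

```text
time: 29.52
position: [0.5025, 0.0004, 0.0534]
ee_rot: [-180.0, 0.1, 0.0]
contact_force: [0.3, 0.4, 1.0]
finger_gap: 0.338
grip_force: 0.0
```

```bash
python3 - <<'E'
from m import *
t=shot('top'); [print(o) for o in cells(t,(163,230,67,45),dark=75)]
go([.5022,0.],.004,0)
E
```

```text
('cop', 884.0, array([217.6 , 251.43]), array([6. , 6.6]), 5)
('cop', 888.0, array([176.48, 245.  ]), array([6.1, 6.6]), 5)
('dark', 1365.0, array([216.2 , 261.18]), array([ 5.2, 12.1]), 7)
('dark', 676.5, array([194.7, 255.3]), array([5.8, 5.4]), 90)
('dark', 1312.0, array([174.91, 254.6 ]), array([ 5., 12.]), 9)
target [0.5022 0.     0.004 ] shift [-0.09  0.04  4.99] turn 0.0001 gap 0.342 t 29.575
```

Request:
arm_command(
  commands=[0.34, 0, 0, 2.5, 0, 0.34, 0, 0, 4.8, 0, 0.34, 0, 0, 4.8, 0, 0.34, 0, 0, 4.8, 0, 0.1, 0, 0, 4.8, 0, 0.1, 0, 0, 4.8, 0, 0.1, 0, 0, 4.8, 0, 0.1, 0, 0, 4.8, 0],
)

```text
time: 30.58
position: [0.5035, 0.0002, 0.0065]
ee_rot: [180.0, -0.1, -0.0]
contact_force: [-0.3, -0.1, 6.1]
finger_gap: 0.162
grip_force: 15.0
```

Request:
arm_command(
  commands=[0.1, 0, 0, -3, 0, 0.1, 0, 0, -6, 0, 0.1, 0, 0, -11, 0, 0.1, 0, 0, -11, 0, 0.1, 0, 0, -11, 0],
)

```text
time: 31.2
position: [0.5025, 0.0003, 0.1155]
ee_rot: [-180.0, 0.0, -0.0]
contact_force: [-0.0, 0.4, -0.2]
finger_gap: 0.164
grip_force: 15.0
```

```bash
python3 - <<'E'
from h import *
go(W(CH,-.012,-.025),.115,16.3)
E
```

```text
target [ 0.5065 -0.2169  0.115 ] shift [ 0.41 21.71  0.04] turn -0.2847 gap 0.164 t 31.2
```

Request:
arm_command(
  commands=[0.1, 0.4, 21.7, 0, -0.285, 0.1, 0.4, 21.7, 0, -0.285, 0.1, 0.4, 21.7, 0, -0.285, 0.1, 0.4, 21.7, 0, -0.285, 0.1, 0.4, 21.7, 0, -0.285, 0.1, 0.4, 21.7, 3, -0.285, 0.1, 0.4, 21.7, 5, -0.285, 0.1, 0.4, 21.7, 5, -0.285, 0.1, 0.4, 21.7, 5, -0.285],
)

```text
time: 32.33
position: [0.5067, -0.2159, 0.0655]
ee_rot: [-179.9, 0.0, 16.4]
contact_force: [-0.2, -0.0, -0.0]
finger_gap: 0.16
grip_force: 15.0
```

```bash
python3 - <<'E'
from h import *
go(W(CH,-.012,-.025),.0205,16.3)
E
```

```text
target [ 0.5065 -0.2169  0.0205] shift [-0.04  0.09  4.5 ] turn 0.001 gap 0.16 t 32.325
```

Request:
arm_command(
  commands=[0.1, 0, 0.1, 1.5, 0, 0.1, 0, 0.1, 3, 0, 0.1, 0, 0.1, 4, 0, 0.1, 0, 0.1, 4.5, 0, 0.1, 0, 0.1, 4.5, 0, 0.1, 0, 0.1, 4.5, 0],
)

```text
time: 33.08
position: [0.5072, -0.2178, 0.0206]
ee_rot: [180.0, -0.0, 16.3]
contact_force: [0.5, 0.2, -0.4]
finger_gap: 0.158
grip_force: 15.0
```

Request:
arm_command(
  commands=[0.3, 0, 0, 0, 0, 0.34, 0, 0, 0, 0, 0.34, 0, 0, 0, 0, 0.34, 0, 0, -3, 0, 0.34, 0, 0, -8, 0, 0.34, 0, 0, -14, 0, 0.34, 0, 10, -14, 0, 0.34, 0, 16, -14, 0, 0.34, 0, 16, -14, 0, 0.34, 0, 16, -14, 0],
)

```text
time: 34.33
position: [0.5525, -0.374, 0.1604]
ee_rot: [179.9, -0.0, 16.2]
contact_force: [-1.0, 0.4, -0.1]
finger_gap: 0.339
grip_force: 0.0
```

```bash
python3 - <<'E'
from m import *
t=shot('top');s=shot('scene')
up=lambda i,x,y,w,h:cv2.resize(i[y:y+h,x:x+w],(400,300),interpolation=cv2.INTER_CUBIC)
cv2.imwrite('pics/f.png',np.vstack([np.hstack([up(t,150,225,80,60),up(t,325,225,80,60)]),np.hstack([up(s,230,135,80,60),up(s,175,235,80,60)])]))
[print(o) for o in cells(t,(163,230,67,45),dark=75)+cells(t,(345,238,45,40),dark=75)]
E
```

```text
('cop', 885.0, array([217.6, 251.5]), array([6.6, 6. ]), 90)
('cop', 899.5, array([176.6, 244.9]), array([6.6, 6.4]), 90)
('dark', 1355.0, array([216.16, 261.15]), array([ 5.1, 12.2]), 8)
('dark', 675.0, array([194.7, 255.3]), array([5.8, 5.4]), 90)
('dark', 1340.0, array([174.88, 254.6 ]), array([ 5., 12.]), 9)
('cop', 756.0, array([353.07, 256.58]), array([6.5, 5.5]), 76)
('cop', 769.5, array([372.77, 250.79]), array([6.7, 5.7]), 73)
('dark', 3573.0, array([375.1, 273.1]), array([ 8.6, 28.6]), 90)
('dark', 1211.0, array([355.64, 265.86]), array([11.8,  4.8]), 76)
('dark', 1153.5, array([375.1, 260. ]), array([11.7,  4.7]), 74)
('dark', 1408.5, array([387.1, 246.2]), array([17.2,  4.6]), 90)
```

View pics/f.png

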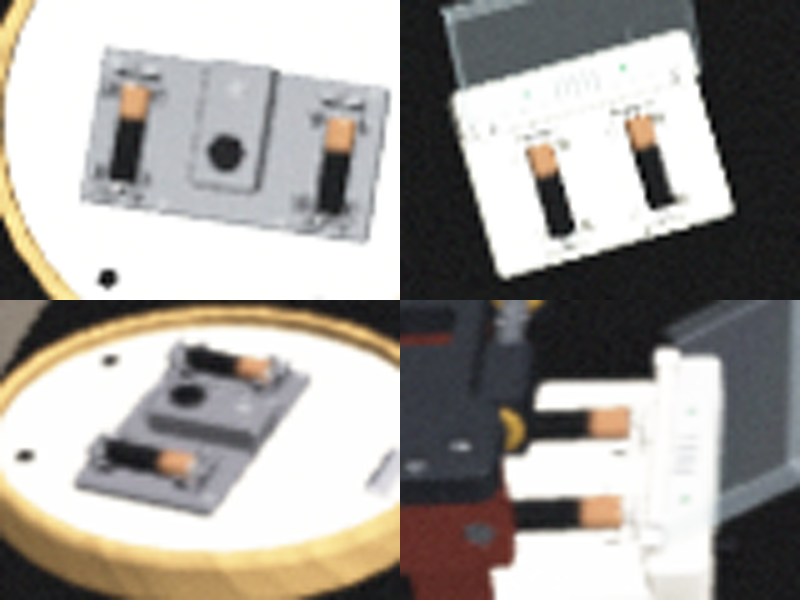

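All four cells lie in their bays, copper ends toward the hanger (left panels) or the hinge (right panels). Their positions match the original seats to about 2 mm, the cover is back and the gripper is clear.

```bash
python3 -c "
from cell import ctrl
print(ctrl.hand_in())"
```

```text
the job is handed in; nothing more can be done
None
```

I handed the job in at about 34 s of the 115 s allowed: the cover is right back, both charged cells are in the clock and both spent cells are in the charger, copper ends toward the hanger and hinge; the last pictures confirm this, but hand-in returned no verdict.

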